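# Stack the two tiers of a bench rack over its posts

### The job

Put the two-tier lab rack together: lower the blue plate over the four posts of the dark steel base until it lies flat on the base, then stack the yellow plate over the same posts so that it sits level on the blue plate's four pillars. Set the plates down, do not drop them, and leave both released on the rack. The red plate belongs to another rack and does not fit.

Things in the scene. Friction and masses are not known exactly. Their poses are not given: they have to be found in the camera images.
- rack_base: Fixed dark steel base 190 x 120 x 10 mm with four bright posts, 10 mm thick, at x +/-62, y +/-30 mm; they end 80 mm above the bench, tapering over the last 10 mm. Origin: centre of the underside, on the bench; x along its length, z up. Seated on the rack, the blue plate's grip point is 38 mm above this origin, the yellow plate's 82 mm.
- blue_grip (a point): Blue lower plate, 170 x 104 x 6 mm, 28 mm bores at x +/-62, y +/-30 mm. Black upright grip in the middle, 44 mm along x, 14 mm along y, 34 mm above the plate: pinch it from above across y. Loose, 0.13-0.25 kg. Point: in the grip, 28 mm above the plate's underside; x along the length, z up; half a turn is the same. Four blue pillars, 38 mm tall, 14 mm thick, at x +/-37, y +/-42 mm.
- yellow_grip (a point): Yellow upper plate, no pillars, 170 x 104 x 6 mm, 28 mm bores at x +/-62, y +/-30 mm. Black upright grip in the middle, 44 mm along x, 14 mm along y, 34 mm above the plate: pinch it from above across y. Loose, 0.13-0.25 kg. Point: in the grip, 28 mm above the plate's underside; x along the length, z up; half a turn is the same.
Mind the look-alikes: they are no part of the job. What is shaped like the part that bears yellow_grip but orange or pink is not meant.

How it is judged (in metres and radians):
On the way, in this order (a step that is already met when the one before it is completed fails the run):
1. the blue plate lies flat on the base, over all four posts (horizontal distance between blue_grip and rack_base below 0.02 m and z of blue_grip in the frame of rack_base between 0.032 and 0.044 m and angle between blue_grip's own z axis and vertical below 0.1 rad and angle between the x axis of blue_grip and the x axis of rack_base, either way round below 0.3 rad and linear speed of blue_tier below 0.03 m/s), for 0.2 s.
2. the yellow plate sits level on the blue plate's pillars, over the same posts (all of step 1 and horizontal distance between yellow_grip and rack_base below 0.02 m and z of yellow_grip in the frame of rack_base between 0.076 and 0.088 m and angle between yellow_grip's own z axis and vertical below 0.1 rad and angle between the x axis of yellow_grip and the x axis of rack_base, either way round below 0.3 rad and linear speed of yellow_tier below 0.03 m/s), for 0.2 s.
At the end, for the whole second after the job is handed in: Both plates threaded on the posts, blue flat on the base, yellow on its pillars: grip points within 20 mm of the base's centre, 38 and 82 mm (+/-6) above its origin, level within 0.1 rad, along the base within 0.3 rad (either way round), at rest (below 0.03 m/s) (all of step 2); the robot touches nothing.
It fails at once if the blue plate is dropped onto the rack (faster than 0.8 m/s within 60 mm of its centre) (horizontal distance between blue_grip and rack_base below 0.06 m and linear speed of blue_tier above 0.8 m/s).
It fails at once if the yellow plate is dropped onto the rack (faster than 0.8 m/s within 60 mm of its centre) (horizontal distance between yellow_grip and rack_base below 0.06 m and linear speed of yellow_tier above 0.8 m/s).
It also fails if it takes over 61 s, if anything falls off the work surface, if the arm or the gripper's body presses on something with over 40 N, if the wrist force passes 120 N, or if a joint passes its speed limit or range.

### The arm

A 6-joint arm with a two-finger parallel gripper is mounted at the origin on the work surface. World frame = base frame: x ahead of the robot, y to its left, z up, the work surface at z = 0. Lengths are in m, angles in degrees, forces in N, time in s.
With the tool pointing down it reaches from about 0.325 to 0.9 m from the base axis. Payload 6.1 kg.
Tool frame: the origin (TCP) lies between the finger pads; the fingertips stand manip.finger_overhang ahead of it and the grasp point (between the pads) lies 8 mm behind it (manip.finger_overhang is the distance from the TCP to the fingertips, in m); z points along the fingers, y is the line along which they close (so a half turn about z gives the same grasp; the last joint's range is limited). The gripper opens to 85 mm and grips with 20 to 120 N. Pads are 22 mm wide; open, the fingers measure 114 mm over their backs; the gripper's body (76 mm by 85 mm) begins 54 mm behind the grasp point. The pads swing forward as they close: fully open they stand 13 mm farther back than shut.
Start: joints at [57.462, 12.628, 87.462, -0, 79.91, -7.225], TCP at [0.267, 0.565, 0.242] pointing down, gripper open.
Joint ranges: [-170.65, 170.65], [-52.31, 119.04], [5.05, 147.46], [-71.25, 251.25], [11.57, 151.72], [-153.62, 153.62]. Speed limits (degrees/s): [147.25, 147.25, 172.46, 180, 180, 180].

### API

Orientations are given as [roll, pitch, yaw] about the fixed x, y, z axes, in that order (R = Rz(yaw) Ry(pitch) Rx(roll)).
In Python, from station import manip, vision gives the robot as it stands.
- The arm moves only by the tool send_rows, never from a script. Its argument "series" is a list of rows, each a list of 3 entries, a list of its own where there are three numbers: the shift along the world's x, y, z in units of 25 mm (1.0 is 25 mm), then the turn about the world's z in rad, then the finger opening in mm, from 0 to 85.4. In form: [[[tx, ty, tz], roll, grip], ...]. A call has 1 to 5 rows; each row shifts and turns the commanded pose from where the row before left it; what a row does not reach is not made up. A row lasts 1/12 s, in which the tool goes at most 41.7 mm and 7.16 degrees, less where a joint would pass 70% of its speed; a pose out of reach is approached as far as the arm can. A call is refused whole if a number of a shift passes 1 or a number of a turn 0.125, either way. A call with a gripper value outside its range is refused whole. The fingers move at their own pace and stop on an object; "grip_force" is the grip in N (left out, the last holds). Time passes only in rows, so rows that do not move let the fingers close. It gives the time, the measured TCP pose, the force, the opening and the grip force at its end, in the units of the state.
- manip.get_obs(): the state, without advancing time (a new reading comes with each control period).
- vision.read_camera(name): name is "scene" or "top"; returns the picture (384x512x3 uint8, blue, green, red); there is no depth.
- vision.get_calibration(name): a dict with "intrinsics" (3x3 intrinsics, pixels), "R" (3x3) and "t" (3): a world point X has camera coordinates R X + t. Camera axes: x right, y down, z forward; pixel columns grow to the right and rows downward; lengths in m; the calibration is good to about 2 mm. A picture is of the moment at which its call begins. get_calibration takes no time and is no camera call.
- manip.job_done(): hands the job in; it is judged then, once.
Trained networks look in the newest picture that a camera, given by its name, has taken for a name from the list of things; names that differ only in an ending like _2 or _b are one class to them, and where a whole thing is asked for, a point or a joint stands for the part that bears it (a point fixed in the world has none). Each returns a list of dicts, best first, with "conf" (0 to 1); they miss things now and then, are a little off and sometimes report something else, mostly with a low value. They report only what shows in the picture. A call takes as long as a camera call. They do not tell look-alikes from the thing itself.
- vision.masks_of(camera, name): "region" (384x512 bool, what is visible of it).
- vision.landmark_of(camera, name): "position" ([x, y, z] in m, in the coordinates of the camera as it stood for that picture, good to about 4 mm: a listed point, or the origin of a listed thing).
The state is a dict: "clock": time; "q": joint angles; "joint_velocities": joint speeds; "joint_efforts": joint torques, N m; "tcp_pos": TCP position; "eef_rot": TCP orientation; "contact_force": force on the tool from outside, world axes, zero at the start; "wrist_torque": the same for the moment, N m; "finger_gap": finger opening in m; "finger_force": force on a finger pad.
Only numpy, scipy, OpenCV 4.12 (cv2) and the standard library are available. Lean on these libraries where they do the work, as an engineer would, in place of code of your own. Each camera call takes 0.05 s, during which the arm holds its last target. There are 200 camera calls.

## Working session

There is one attempt and no reset: what is moved stays moved. The work goes in short steps, Python scripts to look and compute and a tool call to move; the robot and the scene stay as the last step left them, time stands still between calls to the robot, and variables do not carry over. Pictures are saved under pics/ and viewed, at most 10 in all, crops included, and the job is handed in when it is done.

Besides the shell and the picture viewer there is one more tool, called after ">>>" as name(argument=value, ...), one argument or row to a line, values as JSON. send_rows: Moves the arm, as the interface text tells. Its arguments: {"type":"object","properties":{"series":{"type":"array"},"grip_force":{"type":"number"}},"required":["series"]}

```bash
mkdir -p pics
cat > h.py <<'E'
import numpy as np, cv2
from station import manip, vision
def world(cam,p):
    c=vision.get_calibration(cam); return np.array(c["R"]).T@(np.array(p)-np.array(c["t"]))
def ray(cam,u,v,z):
    c=vision.get_calibration(cam);R=np.array(c["R"]);t=np.array(c["t"]);o=-R.T@t
    d=R.T@np.linalg.inv(c["intrinsics"])@np.array([u,v,1.]); return o+d*(z-o[2])/d[2]
def proj(cam,X):
    c=vision.get_calibration(cam); x=np.array(c["intrinsics"])@(np.array(c["R"])@np.array(X)+np.array(c["t"])); return x[:2]/x[2]
E
python3 - <<'E'
from h import *
print(manip.finger_overhang, manip.get_obs())
ims=[vision.read_camera(c) for c in("top","scene")]
for c,i in zip(("top","scene"),ims): cv2.imwrite(f"pics/{c}0.png",i)
for c,im in zip(("top","scene"),ims):
  for n in("rack_base","blue_grip","yellow_grip"):
    for d in vision.landmark_of(c,n): 
      w=world(c,d["position"]);print(c,n,round(d["conf"],2),w.round(4),proj(c,w).round())
    for d in vision.masks_of(c,n):
      m=d["region"];ys,xs=np.nonzero(m);print("  mask",round(d["conf"],2),len(xs),xs.mean().round(),ys.mean().round(),cv2.minAreaRect(np.c_[xs,ys].astype(np.float32)),im[m].mean(0).round())
E
```

```text
0.011 {'clock': 0.0, 'q': array([ 5.74606476e+01,  1.26762276e+01,  8.75257715e+01,  1.76446268e-03,
        7.99112930e+01, -7.22400010e+00]), 'joint_velocities': array([-0.05613613,  0.15133774, -0.14724931, -0.03323657, -0.01574203,
       -0.04143787]), 'joint_efforts': array([-8.30345980e-04, -4.96882260e+01, -3.89400995e+01, -2.73521337e-04,
        1.07606463e-02, -3.68045255e-05]), 'tcp_pos': array([0.26691549, 0.56448685, 0.24118851]), 'eef_rot': array([-1.79887826e+02, -1.59691144e-02,  1.54684321e+02]), 'contact_force': array([ 0.42735505,  0.14660102, -0.183161  ]), 'wrist_torque': array([-2.53859791e-02, -1.53879961e-02,  8.84069341e-05]), 'finger_force': 0.0, 'finger_gap': 0.08562276505070235}
top rack_base 0.77 [ 0.5102  0.0077 -0.0038] [258. 190.]
  mask 0.58 2819 258.0 190.0 ((257.5050354003906, 189.97146606445312), (42.92497253417969, 67.31285095214844), 10.007980346679688) [62. 64. 62.]
top blue_grip 0.93 [0.551  0.2464 0.0286] [174. 172.]
  mask 0.96 2031 176.0 172.0 ((175.2062225341797, 171.9777374267578), (38.98078155517578, 60.39710235595703), 15.64224624633789
[... 839 characters left out ...]
ne blue_grip 0.74 [0.5524 0.2507 0.0317] [364. 208.]
  mask 0.59 2136 363.0 217.0 ((363.54620361328125, 217.86923217773438), (54.69931411743164, 51.47441482543945), 82.87498474121094) [78. 48. 30.]
scene yellow_grip 0.94 [ 0.739  -0.304   0.0255] [125. 323.]
  mask 0.76 2108 135.0 237.0 ((133.84384155273438, 235.9595184326172), (46.21288299560547, 64.89163970947266), 14.534454345703125) [ 40. 101. 120.]
  mask 0.73 4377 127.0 333.0 ((126.379638671875, 330.20526123046875), (89.57183837890625, 62.91745376586914), 30.379127502441406) [ 32.  68. 125.]
  mask 0.58 1265 151.0 177.0 ((149.9229736328125, 176.94166564941406), (36.75546646118164, 40.71794891357422), 82.14668273925781) [ 82.  74. 123.]
```

```bash
ls pics
```

```text
scene0.png
top0.png
```

```bash
python3 - <<'E'
import cv2
im=cv2.imread('pics/top0.png')
cv2.imwrite('pics/crop0.png',cv2.resize(im[130:250,130:400],(800,356),interpolation=cv2.INTER_CUBIC))
E
python3 - <<'E'
from h import *
for c in("top","scene"):
  k=vision.get_calibration(c);R=np.array(k["R"]);print(c,-R.T@k["t"],R.round(3),k["intrinsics"])
E
```

```text
top [0.42658187 0.01038471 1.25036767] [[ 0.029 -1.     0.012]
 [-0.997 -0.029 -0.072]
 [ 0.072 -0.01  -0.997]] [[434.40565327   0.         261.44863081]
 [  0.         434.40565327 187.74047994]
 [  0.           0.           1.        ]]
scene [ 1.16408603 -0.14742948  0.6421806 ] [[ 0.215  0.977 -0.018]
 [ 0.628 -0.152 -0.763]
 [-0.748  0.152 -0.646]] [[378.88918099   0.         252.27247445]
 [  0.         378.88918099 198.83840234]
 [  0.           0.           1.        ]]
```

View pics/crop0.png

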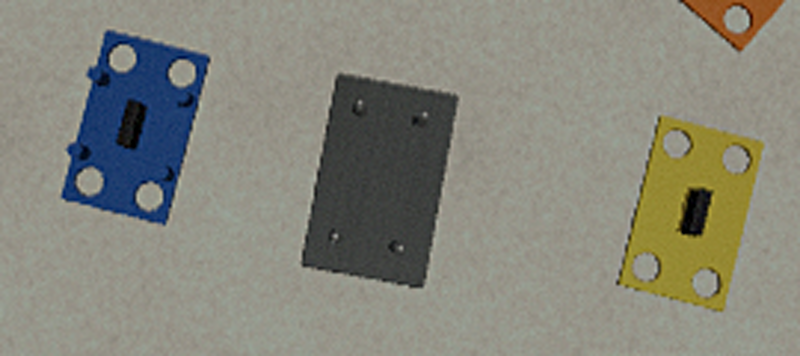

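View pics/scene0.png

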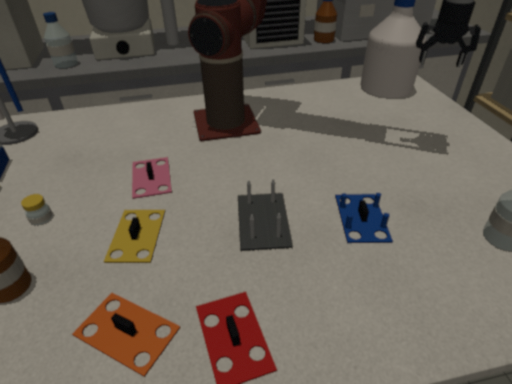

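The crop of the top view shows blue at left, base in the middle and yellow at right, all leaning about 10–16°. In the scene view the base with posts is at (263,220), blue with pillars at (363,217), and yellow at (136,237). Orange, pink and red are the ones to leave alone. Next I fit silhouettes for precise poses.

```bash
cat >> h.py <<'E'
from scipy.optimize import minimize
def boxp(cx,cy,lx,ly,z0,z1): return np.array([[cx+a*lx/2,cy+b*ly/2,z] for a in(-1,1) for b in(-1,1) for z in(z0,z1)])
def parts(kind):
    if kind=="base": P=[boxp(0,0,.19,.12,0,.01)]+[boxp(a*.062,b*.03,.008,.008,.01,.078) for a in(-1,1) for b in(-1,1)]
    else:
        P=[boxp(0,0,.17,.104,0,.006),boxp(0,0,.044,.014,.006,.04)]
        if kind=="blue": P+=[boxp(a*.037,b*.042,.012,.012,.006,.044) for a in(-1,1) for b in(-1,1)]
    return P
th=np.linspace(0,2*np.pi,24)
def render(cam,kind,x,y,yaw,z,S=4):
    c=vision.get_calibration(cam);K=np.array(c["intrinsics"]);R=np.array(c["R"]);t=np.array(c["t"])
    Rz=np.array([[np.cos(yaw),-np.sin(yaw),0],[np.sin(yaw),np.cos(yaw),0],[0,0,1]])
    pr=lambda P:(lambda q:q[:,:2]/q[:,2:])((((P@Rz.T+[x,y,z])@R.T+t))@K.T)
    fx=lambda p:np.round(((p+.5)*S-.5)*16).astype(np.int32)
    im=np.zeros((384*S,512*S),np.uint8);Ps=[fx(pr(p)) for p in parts(kind)]
    cv2.fillConvexPoly(im,cv2.convexHull(Ps[0]),255,shift=4)
    if kind!="base":
        for a in(-1,1):
            for b in(-1,1): cv2.fillConvexPoly(im,fx(pr(np.c_[a*.062+.0135*np.cos(th),b*.03+.0135*np.sin(th),0*th+.003])),0,shift=4)
    for p in Ps[1:]: cv2.fillConvexPoly(im,cv2.convexHull(p),255,shift=4)
    return cv2.resize(im,(512,384),interpolation=cv2.INTER_AREA)/255.
def fit(masks,kind,x0,z=0):
    f=lambda p:sum(np.abs(render(c,kind,p[0]/100,p[1]/100,p[2]/10,z)-m).sum()/m.sum() for c,m in masks.items())
    s=np.array([x0[0]*100,x0[1]*100,x0[2]*10])
    r=minimize(f,s,method="Nelder-Mead",options=dict(initial_simplex=[s,s+[1,0,0],s+[0,1,0],s+[0,0,1]],xatol=.01,fatol=1e-4))
    return r.x/[100,100,10],r.fun
def getmask(cam,name,near):
    L=[d["region"] for d in vision.masks_of(cam,name)]
    L=[m for m in L if m.sum()>300]
    return min(L,key=lambda m:np.hypot(*(np.argwhere(m).mean(0)[::-1]-near)))
E
python3 - <<'E'
from h import *
for c in("top","scene"): vision.read_camera(c)
for k,n,x0 in(("base","rack_base",(.51,.008,-.17)),("blue","blue_grip",(.551,.248,-.25)),("yellow","yellow_grip",(.486,-.293,-.22))):
    M={c:getmask(c,n,proj(c,[x0[0],x0[1],.01])) for c in("top","scene")}
    print(k,fit(M,k,x0),*[fit({c:M[c]},k,x0) for c in M])
print(manip.get_obs()["clock"])
E
```

```text
base (array([ 0.50660661,  0.01053121, -0.16188298]), np.float64(0.1032364865163457)) (array([ 0.50938204,  0.00834925, -0.14975276]), np.float64(0.04707049052421266)) (array([ 0.50586214,  0.01150059, -0.15603459]), np.float64(0.03569784811659736))
blue (array([ 0.55322398,  0.24831255, -0.21002779]), np.float64(0.20805092714035872)) (array([ 0.55410921,  0.24722164, -0.21621404]), np.float64(0.07015107682417229)) (array([ 0.55155692,  0.25084294, -0.21849139]), np.float64(0.08465349353681453))
yellow (array([ 0.48519037, -0.29312456, -0.2287402 ]), np.float64(0.22211658314416693)) (array([ 0.48623345, -0.29436733, -0.23370175]), np.float64(0.09952777501299448)) (array([ 0.48378559, -0.29167118, -0.23254078]), np.float64(0.0843881207083793))
1.1
```

>>> send_rows(
  series=[
    [[0.88,-0.97,-0.3],0.017,85],
    [[0.88,-0.97,-0.3],0.017,85],
    [[0.88,-0.97,-0.3],0.017,85],
    [[0.88,-0.97,-0.3],0.017,85],
    [[0.88,-0.97,-0.3],0.017,85],
  ],
  grip_force=50,
)

```text
clock: 1.52
tcp_pos: [0.378, 0.4426, 0.2046]
eef_rot: [180.0, 0.0, 159.6]
contact_force: [0.2, 0.7, -0.3]
finger_gap: 0.0849
finger_force: 0.0
```

>>> send_rows(
  series=[
    [[0.88,-0.97,-0.3],0.017,85],
    [[0.88,-0.97,-0.3],0.017,85],
    [[0.88,-0.97,-0.3],0.017,85],
    [[0.88,-0.97,-0.3],0.017,85],
    [[0.88,-0.97,-0.3],0.017,85],
  ],
)

```text
clock: 1.93
tcp_pos: [0.4882, 0.3212, 0.1672]
eef_rot: [180.0, 0.0, 164.5]
contact_force: [0.5, 0.6, 0.7]
finger_gap: 0.0852
finger_force: 0.0
```

>>> send_rows(
  series=[
    [[0.88,-0.97,-0.3],0.018,85],
    [[0.88,-0.97,-0.3],0.018,85],
    [[0.88,-0.97,-0.3],0.018,85],
    [[0,0,0],0,85],
    [[0,0,0],0,85],
  ],
)

```text
clock: 2.35
tcp_pos: [0.5539, 0.2481, 0.1441]
eef_rot: [-180.0, -0.1, 167.3]
contact_force: [-0.3, 0.2, -0.5]
finger_gap: 0.085
finger_force: 0.0
```

>>> send_rows(
  series=[
    [[0,0,-1],0,85],
    [[0,0,-1],0,85],
    [[0,0,-1],0,85],
    [[0,0,-0.6],0,85],
    [[0,0,-0.4],0,85],
  ],
)

```text
clock: 2.77
tcp_pos: [0.5511, 0.2505, 0.0427]
eef_rot: [-179.9, -0.2, 167.6]
contact_force: [0.9, -0.1, 0.2]
finger_gap: 0.0851
finger_force: 0.0
```

>>> send_rows(
  series=[
    [[0,0,-0.4],0,85],
    [[0,0,-0.4],0,85],
    [[0,0,0],0,85],
    [[0,0,0],0,60],
  ],
)

```text
clock: 3.1
tcp_pos: [0.5532, 0.25, 0.0249]
eef_rot: [-180.0, -0.0, 167.5]
contact_force: [-0.5, -0.4, -0.1]
finger_gap: 0.0748
finger_force: 0.0
```

Run:
```python
from h import *
im=vision.read_camera("scene");x,y=map(int,proj("scene",[.553,.249,.05]))
cv2.imwrite("pics/g1.png",cv2.resize(im[y-60:y+50,x-70:x+70],(700,550),interpolation=cv2.INTER_CUBIC))
```

```text
(no output)
```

View pics/g1.png

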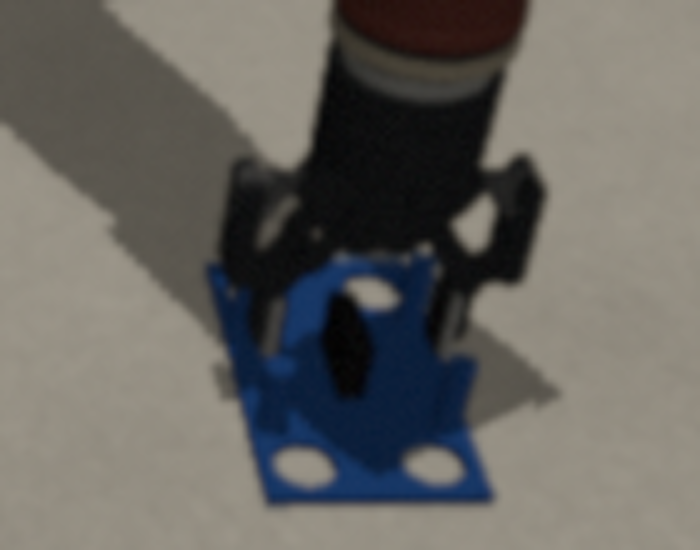

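The fingers straddle the black grip, between the pillars. Closing.

>>> send_rows(
  series=[
    [[0,0,0],0,5],
    [[0,0,0],0,5],
    [[0,0,0],0,5],
    [[0,0,0],0,5],
    [[0,0,0],0,5],
  ],
  grip_force=70,
)

```text
clock: 3.57
tcp_pos: [0.5538, 0.2498, 0.0256]
eef_rot: [180.0, 0.1, 167.5]
contact_force: [0.3, 1.0, -1.4]
finger_gap: 0.0126
finger_force: 69.6
```

>>> send_rows(
  series=[
    [[0,0,0],0,5],
    [[0,0,0],0,5],
    [[0,0,0],0,5],
    [[0,0,0],0,5],
    [[0,0,0],0,5],
  ],
)

```text
clock: 3.98
tcp_pos: [0.5538, 0.2497, 0.0255]
eef_rot: [180.0, 0.1, 167.5]
contact_force: [-1.0, -0.8, 5.3]
finger_gap: 0.013
finger_force: 70.8
```

>>> send_rows(
  series=[
    [[0,0,0.3],0,5],
    [[0,0,0.6],0,5],
    [[0,0,0.8],0,5],
    [[0,0,0.8],0,5],
    [[0,0,0.8],0,5],
  ],
)

```text
clock: 4.4
tcp_pos: [0.5523, 0.2496, 0.1074]
eef_rot: [-179.9, -0.1, 167.5]
contact_force: [1.1, 0.3, -1.0]
finger_gap: 0.0127
finger_force: 69.6
```

>>> send_rows(
  series=[
    [[0,0,0.8],0,5],
    [[0,0,0.6],0,5],
    [[0,0,0.3],0,5],
    [[0,0,0],0,5],
    [[0,0,0],0,5],
  ],
)

```text
clock: 4.82
tcp_pos: [0.5529, 0.2497, 0.1493]
eef_rot: [-180.0, -0.0, 167.5]
contact_force: [-0.7, 0.1, -2.2]
finger_gap: 0.013
finger_force: 69.7
```

Run:
```python
from h import *
o=manip.get_obs();x,y,z=o["tcp_pos"]
L={c:None for c in("top","scene")}
for c in L:
    im=vision.read_camera(c)
    for d in vision.landmark_of(c,"blue_grip"): print(c,d["conf"],world(c,d["position"]).round(4))
u,v=map(int,proj("scene",[x,y,z]))
cv2.imwrite("pics/l1.png",cv2.resize(im[v-70:v+90,u-90:u+90],(620,550),interpolation=cv2.INTER_CUBIC))
print(o["tcp_pos"],o["eef_rot"],o["contact_force"],o["wrist_torque"])
```

```text
top 0.58 [0.5495 0.2495 0.1505]
scene 0.94 [0.5495 0.2542 0.1541]
[0.55287479 0.2496653  0.14927759] [-1.79987369e+02 -2.88518472e-02  1.67521352e+02] [-0.65125722  0.13230532 -2.24121511] [0.02565782 0.03814529 0.02314598]
```

View pics/l1.png

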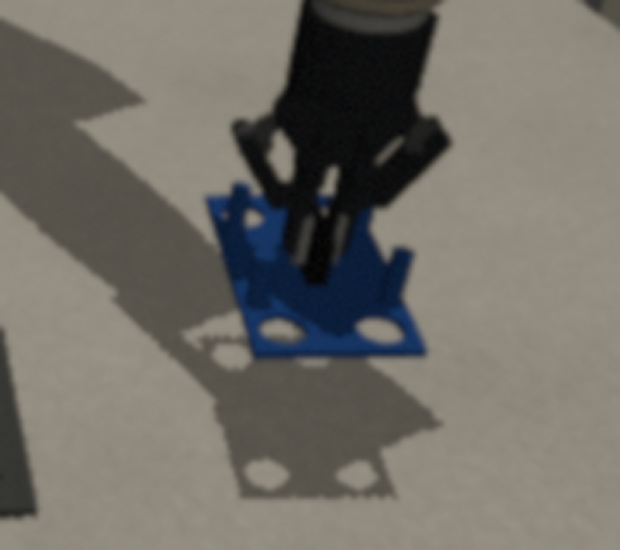

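The blue plate hangs level in the grip. Carrying it over the base.

>>> send_rows(
  series=[
    [[-0.15,-0.4,0],0.005,5],
    [[-0.15,-0.8,0],0.005,5],
    [[-0.15,-0.9,0],0.005,5],
    [[-0.15,-0.9,0],0.005,5],
    [[-0.15,-0.9,0],0.005,5],
  ],
)

```text
clock: 5.43
tcp_pos: [0.5335, 0.1507, 0.1491]
eef_rot: [-180.0, -0.1, 169.0]
contact_force: [0.4, -0.9, -2.9]
finger_gap: 0.0129
finger_force: 69.6
```

>>> send_rows(
  series=[
    [[-0.15,-0.9,0],0.005,5],
    [[-0.15,-0.9,0],0.005,5],
    [[-0.15,-0.9,0],0.006,5],
    [[-0.15,-0.9,0],0.006,5],
    [[-0.15,-0.9,0],0.006,5],
  ],
)

```text
clock: 5.85
tcp_pos: [0.5146, 0.0382, 0.1493]
eef_rot: [-180.0, -0.1, 170.6]
contact_force: [0.5, -0.4, -2.0]
finger_gap: 0.0128
finger_force: 69.6
```

>>> send_rows(
  series=[
    [[-0.15,-0.8,0],0.005,5],
    [[-0.15,-0.4,0],0.005,5],
    [[0,0,0],0,5],
    [[0,0,0],0,5],
    [[0,0,0],0,5],
  ],
)

```text
clock: 6.27
tcp_pos: [0.508, 0.0099, 0.1496]
eef_rot: [180.0, -0.0, 171.1]
contact_force: [0.3, 0.4, -2.8]
finger_gap: 0.0128
finger_force: 69.7
```

Run:
```python
from h import *
o=manip.get_obs();print(o["tcp_pos"],o["eef_rot"])
for c in("top","scene"):
    im=vision.read_camera(c)
    for d in vision.landmark_of(c,"blue_grip")[:1]: print(c,d["conf"],world(c,d["position"]).round(4))
cv2.imwrite("pics/s1.png",cv2.resize(im[110:270,170:350],(620,550),interpolation=cv2.INTER_CUBIC))
M=getmask("scene","blue_grip",proj("scene",[.5075,.01,.13]))
print(fit({"scene":M},"blue",(.5075,.01,-.154),z=.124))
```

```text
[0.50802464 0.00994913 0.14959199] [ 1.79982246e+02 -1.66671752e-02  1.71113000e+02]
top 0.97 [0.5021 0.0118 0.152 ]
scene 0.94 [0.506  0.0131 0.1551]
(array([ 0.50638897,  0.0126716 , -0.15520133]), np.float64(0.2411699346405229))
```

View pics/s1.png

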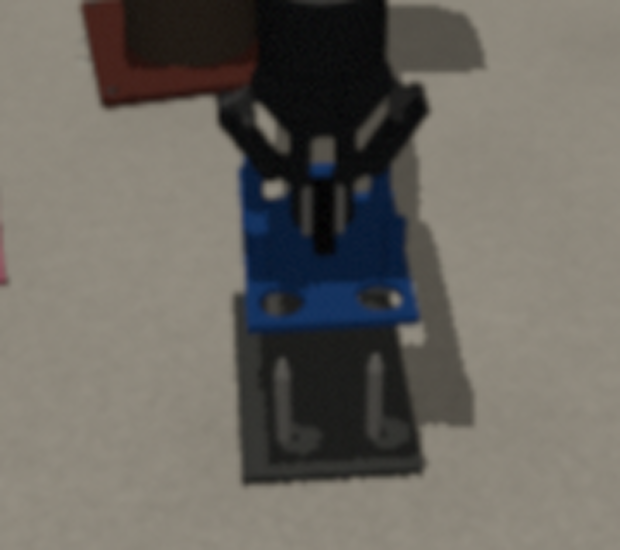

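The plate is centred over the posts, agreeing with the base fit to about 1 mm. Lowering.

>>> send_rows(
  series=[
    [[0,0,-0.4],0,5],
    [[0,0,-0.4],0,5],
    [[0,0,-0.4],0,5],
    [[0,0,-0.4],0,5],
    [[0,0,-0.4],0,5],
  ],
)

```text
clock: 6.93
tcp_pos: [0.5076, 0.0098, 0.098]
eef_rot: [-180.0, -0.1, 171.1]
contact_force: [-0.2, 0.2, -1.7]
finger_gap: 0.0126
finger_force: 69.7
```

>>> send_rows(
  series=[
    [[0,0,-0.4],0,5],
    [[0,0,-0.4],0,5],
    [[0,0,-0.4],0,5],
    [[0,0,-0.4],0,5],
    [[0,0,-0.4],0,5],
  ],
)

```text
clock: 7.35
tcp_pos: [0.5082, 0.0097, 0.0488]
eef_rot: [-180.0, 0.0, 171.1]
contact_force: [0.7, -0.3, -1.9]
finger_gap: 0.0129
finger_force: 69.7
```

>>> send_rows(
  series=[
    [[0,0,-0.3],0,5],
    [[0,0,-0.1],0,5],
    [[0,0,-0.1],0,5],
    [[0,0,0],0,5],
    [[0,0,0],0,5],
  ],
)

```text
clock: 7.77
tcp_pos: [0.5086, 0.0097, 0.0376]
eef_rot: [-180.0, 0.0, 171.1]
contact_force: [-0.6, -0.5, -2.0]
finger_gap: 0.0127
finger_force: 69.7
```

>>> send_rows(
  series=[
    [[0,0,-0.05],0,5],
    [[0,0,-0.05],0,5],
    [[0,0,-0.04],0,5],
    [[0,0,0],0,5],
    [[0,0,0],0,5],
  ],
)

```text
clock: 8.18
tcp_pos: [0.5089, 0.0097, 0.0355]
eef_rot: [-180.0, 0.1, 171.1]
contact_force: [-4.9, -0.6, 9.8]
finger_gap: 0.0127
finger_force: 71.5
```

Contact came at the expected height, so I release and rise.

>>> send_rows(
  series=[
    [[0,0,0],0,45],
    [[0,0,0],0,45],
    [[0,0,0],0,45],
    [[0,0,0],0,45],
    [[0,0,0.2],0,45],
  ],
)

```text
clock: 8.6
tcp_pos: [0.5074, 0.0098, 0.038]
eef_rot: [-180.0, -0.1, 171.1]
contact_force: [-0.4, -0.1, -0.2]
finger_gap: 0.0449
finger_force: 0.0
```

>>> send_rows(
  series=[
    [[0,0,0.6],0,45],
    [[0,0,1],0,45],
    [[0,0,1],0,45],
    [[0,0,1],0,60],
    [[0,0,0.7],0,85],
  ],
)

```text
clock: 9.02
tcp_pos: [0.5091, 0.0096, 0.149]
eef_rot: [180.0, 0.2, 171.1]
contact_force: [0.6, 0.2, -0.3]
finger_gap: 0.0678
finger_force: 0.0
```

>>> send_rows(
  series=[
    [[-0.07,-0.93,0],-0.006,85],
    [[-0.07,-0.93,0],-0.006,85],
    [[-0.07,-0.93,0],-0.006,85],
    [[-0.07,-0.93,0],-0.006,85],
    [[-0.07,-0.93,0],-0.006,85],
  ],
)

```text
clock: 9.43
tcp_pos: [0.4993, -0.1075, 0.1467]
eef_rot: [-180.0, 0.0, 169.4]
contact_force: [-0.0, -0.7, 0.5]
finger_gap: 0.0848
finger_force: 0.0
```

>>> send_rows(
  series=[
    [[-0.07,-0.93,0],-0.006,85],
    [[-0.07,-0.93,0],-0.006,85],
    [[-0.07,-0.93,0],-0.006,85],
    [[-0.07,-0.93,0],-0.006,85],
    [[-0.07,-0.93,0],-0.006,85],
  ],
)

```text
clock: 9.85
tcp_pos: [0.4905, -0.2239, 0.1466]
eef_rot: [-180.0, 0.0, 167.7]
contact_force: [0.7, -0.1, 0.2]
finger_gap: 0.085
finger_force: 0.0
```

>>> send_rows(
  series=[
    [[-0.07,-0.93,0],-0.006,85],
    [[-0.07,-0.93,0],-0.006,85],
    [[-0.07,-0.96,0],-0.006,85],
    [[0,0,0],0,85],
    [[0,0,0],0,85],
  ],
)

```text
clock: 10.27
tcp_pos: [0.4852, -0.2942, 0.1464]
eef_rot: [180.0, -0.0, 166.5]
contact_force: [0.0, 0.1, -0.2]
finger_gap: 0.085
finger_force: 0.0
```

Run:
```python
from h import *
print(manip.get_obs()["tcp_pos"])
for c in("scene","top"):
    im=vision.read_camera(c)
    L=vision.landmark_of(c,"blue_grip")
    print(c,[(d["conf"],world(c,d["position"]).round(4)) for d in L])
    M=getmask(c,"blue_grip",proj(c,[.508,.01,.02])); print(fit({c:M},"blue",(.5075,.01,-.154),z=.01))
    if c=="scene":
        cv2.imwrite("pics/b1.png",cv2.resize(im[150:280,90:310],(800,473),interpolation=cv2.INTER_CUBIC))
        M=getmask(c,"yellow_grip",proj(c,[.485,-.293,.01])); print(fit({c:M},"yellow",(.485,-.293,-.23)))
```

```text
[ 0.48517988 -0.29422611  0.14640002]
scene [(0.92, array([0.506 , 0.0139, 0.0415]))]
(array([ 0.50583486,  0.01148744, -0.13845737]), np.float64(0.16777432368534895))
(array([ 0.48387755, -0.29159076, -0.23506461]), np.float64(0.07760059140352729))
top [(0.75, array([0.5047, 0.0059, 0.0386]))]
(array([ 0.50975378,  0.00881344, -0.15854955]), np.float64(0.06814101599719172))
```

View pics/b1.png

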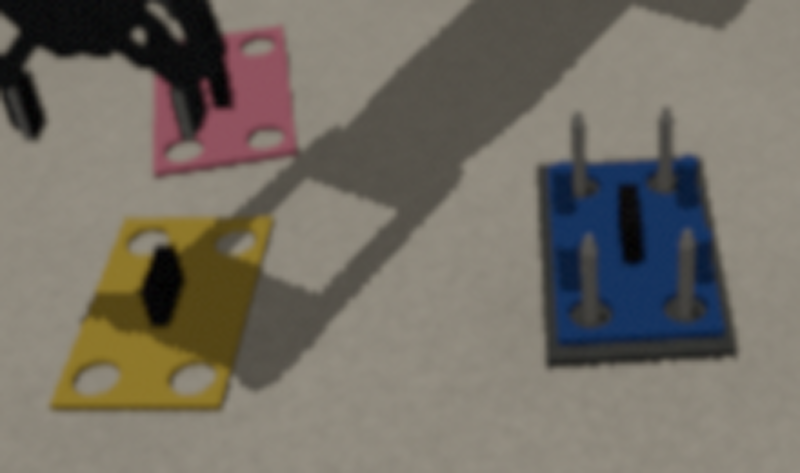

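The blue plate lies flat on the base with the posts centred in its bores. The tool is above the yellow plate, within 1–2 mm. Now down by 121 mm.

>>> send_rows(
  series=[
    [[0,0,-1],0,85],
    [[0,0,-1],0,85],
    [[0,0,-1],0,85],
    [[0,0,-0.6],0,85],
    [[0,0,-0.4],0,85],
  ],
)

```text
clock: 11.03
tcp_pos: [0.4844, -0.2918, 0.044]
eef_rot: [179.9, -0.2, 166.7]
contact_force: [-0.3, 0.5, -0.5]
finger_gap: 0.0852
finger_force: 0.0
```

>>> send_rows(
  series=[
    [[0,0,-0.4],0,85],
    [[0,0,-0.43],0,85],
    [[0,0,0],0,85],
    [[0,0,0],0,85],
    [[0,0,0],0,60],
  ],
)

```text
clock: 11.45
tcp_pos: [0.4861, -0.2937, 0.0264]
eef_rot: [-180.0, 0.1, 166.7]
contact_force: [0.3, 0.6, -0.2]
finger_gap: 0.0753
finger_force: 0.0
```

>>> send_rows(
  series=[
    [[0,0,0],0,5],
    [[0,0,0],0,5],
    [[0,0,0],0,5],
    [[0,0,0],0,5],
    [[0,0,0],0,5],
  ],
)

```text
clock: 11.87
tcp_pos: [0.4857, -0.2935, 0.0261]
eef_rot: [-180.0, 0.0, 166.7]
contact_force: [-6.8, 6.1, 6.8]
finger_gap: 0.0126
finger_force: 70.8
```

>>> send_rows(
  series=[
    [[0,0,0],0,5],
    [[0,0,0],0,5],
    [[0,0,0],0,5],
    [[0,0,0],0,5],
    [[0,0,0],0,5],
  ],
)

```text
clock: 12.28
tcp_pos: [0.4858, -0.2936, 0.026]
eef_rot: [-180.0, 0.0, 166.7]
contact_force: [-1.4, 0.8, 5.0]
finger_gap: 0.013
finger_force: 70.1
```

>>> send_rows(
  series=[
    [[0,0,0.3],0,5],
    [[0,0,0.6],0,5],
    [[0,0,0.8],0,5],
    [[0,0,0.8],0,5],
    [[0,0,0.8],0,5],
  ],
)

```text
clock: 12.7
tcp_pos: [0.4847, -0.2926, 0.1082]
eef_rot: [179.9, -0.1, 166.7]
contact_force: [-0.4, -0.4, -1.8]
finger_gap: 0.0124
finger_force: 69.3
```

>>> send_rows(
  series=[
    [[0,0,0.8],0,5],
    [[0,0,0.8],0,5],
    [[0,0,0.3],0,5],
    [[0,0,0],0,5],
    [[0,0,0],0,5],
  ],
)

```text
clock: 13.12
tcp_pos: [0.4852, -0.293, 0.155]
eef_rot: [180.0, -0.0, 166.7]
contact_force: [0.3, -0.0, -2.2]
finger_gap: 0.0128
finger_force: 69.3
```

>>> send_rows(
  series=[
    [[0.065,0.4,0],0.0055,5],
    [[0.065,0.8,0],0.0055,5],
    [[0.065,0.97,0],0.0055,5],
    [[0.065,0.97,0],0.0055,5],
    [[0.065,0.97,0],0.0055,5],
  ],
)

```text
clock: 13.53
tcp_pos: [0.4924, -0.1883, 0.1534]
eef_rot: [179.9, -0.2, 168.2]
contact_force: [0.5, -0.4, -2.8]
finger_gap: 0.0131
finger_force: 69.3
```

>>> send_rows(
  series=[
    [[0.065,0.97,0],0.0055,5],
    [[0.065,0.97,0],0.0055,5],
    [[0.065,0.97,0],0.0055,5],
    [[0.065,0.97,0],0.0055,5],
    [[0.065,0.97,0],0.0055,5],
  ],
)

```text
clock: 13.95
tcp_pos: [0.5003, -0.0671, 0.1536]
eef_rot: [180.0, -0.2, 169.8]
contact_force: [-0.4, 0.5, -1.9]
finger_gap: 0.0125
finger_force: 69.3
```

>>> send_rows(
  series=[
    [[0.065,0.97,0],0.0055,5],
    [[0.065,0.97,0],0.0055,5],
    [[0.065,0.8,0],0.0055,5],
    [[0.065,0.4,0],0.0055,5],
    [[0,0,0],0,5],
  ],
)

```text
clock: 14.37
tcp_pos: [0.5072, 0.0115, 0.1541]
eef_rot: [180.0, -0.2, 171.3]
contact_force: [0.7, 0.4, -1.7]
finger_gap: 0.0128
finger_force: 69.2
```

>>> send_rows(
  series=[
    [[0,0,0],0,5],
    [[0,0,0],0,5],
  ],
)

```text
clock: 14.53
tcp_pos: [0.5079, 0.0086, 0.1549]
eef_rot: [-180.0, -0.1, 171.1]
contact_force: [-0.3, -0.3, -1.2]
finger_gap: 0.0128
finger_force: 69.2
```

Run:
```python
from h import *
o=manip.get_obs();print(o["tcp_pos"],o["eef_rot"])
for c in("top","scene"):
    im=vision.read_camera(c)
    M=getmask(c,"yellow_grip",proj(c,[.5075,.01,.14]))
    print(c,fit({c:M},"yellow",(.5075,.01,-.154),z=.1295))
cv2.imwrite("pics/s2.png",cv2.resize(im[110:270,170:350],(620,550),interpolation=cv2.INTER_CUBIC))
```

```text
[0.50786836 0.00864088 0.15494276] [-1.79969668e+02 -5.80252380e-02  1.71061791e+02]
top (array([ 0.50853079,  0.0068935 , -0.16327149]), np.float64(2.4765954974582427))
scene (array([ 0.50749517,  0.01007186, -0.14391873]), np.float64(0.23303865487952852))
```

View pics/s2.png

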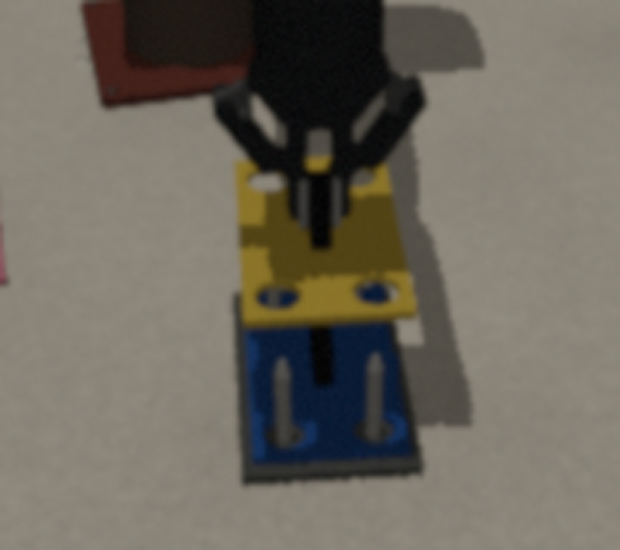

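The yellow plate is centred over the posts. Lowering 75 mm, slowly at the end.

>>> send_rows(
  series=[
    [[0,0.05,-0.4],0,5],
    [[0,0,-0.4],0,5],
    [[0,0,-0.4],0,5],
    [[0,0,-0.4],0,5],
    [[0,0,-0.4],0,5],
  ],
)

```text
clock: 15.15
tcp_pos: [0.5076, 0.0105, 0.1039]
eef_rot: [-180.0, -0.1, 171.1]
contact_force: [-0.8, 0.5, -2.1]
finger_gap: 0.013
finger_force: 69.2
```

>>> send_rows(
  series=[
    [[0,0,-0.4],0,5],
    [[0,0,-0.3],0,5],
    [[0,0,-0.15],0,5],
    [[0,0,0],0,5],
    [[0,0,0],0,5],
  ],
)

```text
clock: 15.57
tcp_pos: [0.5083, 0.0105, 0.0842]
eef_rot: [-180.0, -0.0, 171.1]
contact_force: [0.6, -0.4, -1.4]
finger_gap: 0.0123
finger_force: 69.2
```

>>> send_rows(
  series=[
    [[0,0,-0.05],0,5],
    [[0,0,-0.05],0,5],
    [[0,0,-0.05],0,5],
    [[0,0,0],0,5],
    [[0,0,0],0,5],
  ],
)

```text
clock: 15.98
tcp_pos: [0.5083, 0.0105, 0.0807]
eef_rot: [-180.0, 0.0, 171.1]
contact_force: [1.2, 0.2, -1.6]
finger_gap: 0.0128
finger_force: 69.2
```

>>> send_rows(
  series=[
    [[0,0,-0.03],0,5],
    [[0,0,-0.03],0,5],
    [[0,0,0],0,5],
    [[0,0,0],0,5],
  ],
)

```text
clock: 16.32
tcp_pos: [0.5084, 0.0105, 0.08]
eef_rot: [-180.0, 0.0, 171.1]
contact_force: [-3.7, 0.1, 5.1]
finger_gap: 0.0128
finger_force: 70.4
```

Contact at the expected 80 mm. Releasing and backing off.

>>> send_rows(
  series=[
    [[0,0,0],0,45],
    [[0,0,0],0,45],
    [[0,0,0],0,45],
    [[0,0,0],0,45],
    [[0,0,0.2],0,45],
  ],
)

```text
clock: 16.73
tcp_pos: [0.5074, 0.0106, 0.0832]
eef_rot: [-180.0, -0.1, 171.1]
contact_force: [-0.2, -0.7, -0.6]
finger_gap: 0.0448
finger_force: 0.0
```

>>> send_rows(
  series=[
    [[0,0,0.6],0,45],
    [[0,0,1],0,45],
    [[0,0,1],0,45],
    [[0,0,1],0,60],
    [[0,0.7,0.5],0,60],
  ],
)

```text
clock: 17.15
tcp_pos: [0.51, 0.0261, 0.1904]
eef_rot: [-179.9, 0.3, 171.0]
contact_force: [0.8, 0.1, 0.9]
finger_gap: 0.0599
finger_force: 0.0
```

>>> send_rows(
  series=[
    [[0,0.9,0],0,60],
    [[0,0.9,0],0,60],
    [[0,0.9,0],0,60],
    [[0,0.9,0],0,60],
    [[0,0.9,0],0,60],
  ],
)

```text
clock: 17.57
tcp_pos: [0.5082, 0.1415, 0.187]
eef_rot: [180.0, 0.0, 171.1]
contact_force: [0.3, -0.1, 0.2]
finger_gap: 0.06
finger_force: 0.0
```

>>> send_rows(
  series=[
    [[0,0.9,0],0,60],
    [[0,0.5,0],0,60],
    [[0,0,0],0,60],
    [[0,0,0],0,60],
    [[0,0,0],0,60],
  ],
)

```text
clock: 17.98
tcp_pos: [0.5083, 0.1748, 0.1865]
eef_rot: [-180.0, -0.0, 171.1]
contact_force: [-0.0, 0.3, -0.5]
finger_gap: 0.0598
finger_force: 0.0
```

Run:
```python
from h import *
for c in("top","scene"):
    im=vision.read_camera(c)
    for n in("yellow_grip","blue_grip"):print(c,n,[(round(d["conf"],2),world(c,d["position"]).round(3)) for d in vision.landmark_of(c,n)])
cv2.imwrite("pics/f.png",cv2.resize(im[150:270,190:340],(700,560),interpolation=cv2.INTER_CUBIC))
```

```text
top yellow_grip [(0.94, array([ 0.737, -0.306,  0.027])), (0.89, array([ 0.264, -0.257,  0.028])), (0.83, array([0.51 , 0.01 , 0.082]))]
top blue_grip []
scene yellow_grip [(0.93, array([0.508, 0.012, 0.084])), (0.64, array([ 0.255, -0.251,  0.031])), (0.57, array([ 0.736, -0.304,  0.026]))]
scene blue_grip [(0.85, array([0.506, 0.014, 0.042]))]
```

View pics/f.png

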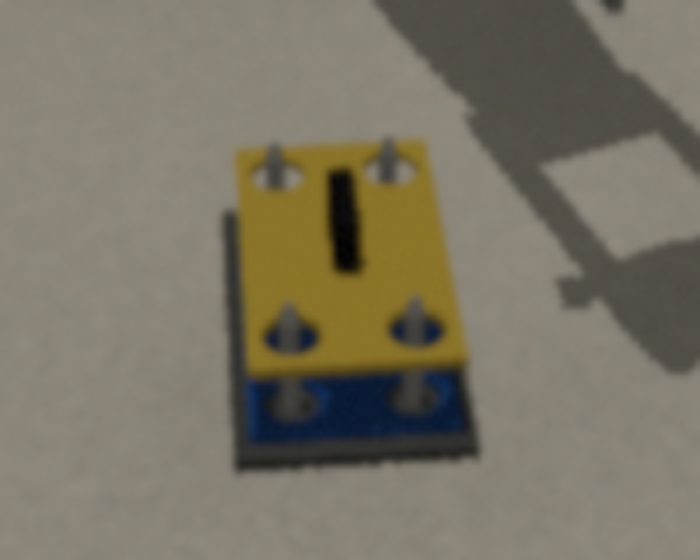

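Both plates are threaded on the posts and level, with the yellow grip at about 82–84 mm.

```bash
python3 -c "
from station import manip; print(manip.job_done())"
```

```text
the job is handed in; nothing more can be done
None
```

The rack is together and handed in at about 18 s of the 61 s: the blue plate lies flat on the base, the yellow plate sits level on its pillars, and both are released; the hand-in returned no verdict.

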